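# Stow the pens and hold the desk's raise paddle

### The job

Get this height-adjustable desk ready and raise it at slow speed: the two pens that stand loose on it would topple, so first drop them upright, cap up as they stand, into the wooden pen block, the thick marker in the wide well and the slim pen in the narrow well, both right down to the bottom. Then press the sprung paddle of the desk's control box down until its top lies level with the tops of the two cheeks beside it (about half of its travel; never down to its stop, which is the fast speed), and finish while still holding it there with the gripper's fingers, because the desk stops if the paddle is let go. Leave everything else on the desk where it is.

Things in the scene. Friction and masses are not known exactly. Their poses are not given: they have to be found in the camera images.
- marker: Thick marker, white barrel and black cap, a plain cylinder 24 mm in diameter and 130 mm long, standing on its flat lower end on the desk, loose, about 30 g. Origin at the centre of the lower end, z along it towards the cap.
- fineliner: Slim pen, white barrel and black cap, a plain cylinder 14 mm in diameter and 135 mm long, standing on its flat lower end on the desk, loose, about 15 g. Origin at the centre of the lower end, z along it towards the cap.
- holder: Pen block: brown wooden block 120 (its x) x 60 (its y) x 70 mm high, fixed to the desk, with two round wells from above, 58 mm deep (well floor 12 mm above the desk). Origin at the centre of the underside. Stands at a yaw of up to 0.6 rad; may be on the left or the right side of the desk.
- holder_hole0 (a point): Centre of the mouth of the wide well, 28 mm in diameter, at the block's top 70 mm above the desk, 30 mm from the block's centre along its -x. Axes as the block's.
- holder_hole1 (a point): Centre of the mouth of the narrow well, 18 mm in diameter, at the block's top 70 mm above the desk, 30 mm from the block's centre along its +x. Axes as the block's.
- control: Desk control box, grey, 130 (its x) x 90 (its y) mm, fixed on the side where the pen block is not, yaw up to 0.6 rad. Origin at the centre of its underside; x runs from the paddle's free edge (robot side) to the rear. A rear column (x 43 to 65 mm) and two side cheeks (8 mm thick, centred at y = +-39 mm, x -52 to 43 mm) rise to 65 mm above the desk; the paddle lies between the cheeks.
- paddle (a joint): Black sprung paddle of the control box, 85 x 62 x 8 mm, hinged at its rear along the box's y; the axis lies in its top face at x = 40 mm, 65 mm above the desk. In rad: 0 released (slopes up to its front edge, 82 mm high), 0.20 level with the cheeks' tops, 0.42 at its stop. Springs back to 0. Pushed down 70 mm from the hinge it needs 2.5 N to start, 7 N when level, 11.5 N at the stop.
- paddle_press (a point): Point to press: on the paddle's top face, in the middle of its width, 70 mm in front of the hinge axis; 79 mm above the desk when released, 65 mm when level. It moves with the paddle.
- glue_stick: Bystander: short fat glue stick, white with black cap, 32 mm in diameter, 95 mm high, standing among the pens. Origin at the centre of its underside.
- mug: Bystander: white mug, 80 mm in diameter (handle on one side), 90 mm high. Origin at the centre of its underside.
- stapler: Bystander: stapler, 35 x 130 x 50 mm, lying along its y. Origin at the centre of its underside.
- tape: Bystander: black desk tape dispenser, 60 x 130 x 85 mm high, along its y. Origin at the centre of its underside.
- clip_tray: Bystander: aluminium paper-clip tray, 90 x 90 x 25 mm. Origin at the centre of its underside.
- plant: Bystander: small potted plant, white pot 104 mm in diameter and 90 mm high, leaves up to 160 mm. Origin at the centre of its underside.
- sharpener: Bystander: small metal pencil sharpener, 25 x 40 x 18 mm. Origin at the centre of its underside.
- note_pad: Bystander: block of sticky notes, 50 x 50 x 12 mm, stuck to the desk. Origin at the centre of its underside.

How it is judged:
By the outcome, as a careful person would: the job done as asked, in the order asked, and still so for the second after the job is handed in, while the arm keeps its last pose, push and grip.
It also fails if it takes over 72 s, if anything falls off the work surface, if the arm or the gripper's body presses on something with over 40 N, if the wrist force passes 120 N, or if a joint passes its speed limit or range.

### The arm

A 6-joint arm with a two-finger parallel gripper is mounted at the origin on the work surface. World frame = base frame: x ahead of the robot, y to its left, z up, the work surface at z = 0. Lengths are in m, angles in rad, forces in N, time in s.
With the tool pointing down it reaches from about 0.425 to 0.95 m from the base axis. Payload 3.5 kg.
Tool frame: the origin (TCP) lies between the finger pads; the fingertips stand 22 mm ahead of it and the grasp point (between the pads) lies 3 mm ahead of it (ctrl.nose_length is the z of the fingertips in the tool frame, in m); z points along the fingers, y is the line along which they close (so a half turn about z gives the same grasp; the last joint's range is limited). The gripper opens to 85 mm and grips with 20 to 120 N. Pads are 22 mm wide; open, the fingers measure 114 mm over their backs; the gripper's body (76 mm by 85 mm) begins 54 mm behind the grasp point. The pads swing forward as they close: fully open they stand 13 mm farther back than shut.
Start: joints at [1.069, 0.286, 1.577, -0, 1.279, -0.15], TCP at [0.233, 0.634, 0.253] pointing down, gripper open.
Joint ranges: [-2.77, 2.77], [-0.9, 2.22], [0.21, 2.48], [-1.53, 4.67], [0.24, 2.81], [-2.84, 2.84]. Speed limits (rad/s): [2.79, 2.79, 3.14, 3.14, 3.14, 3.14].

### API

Orientations are given as a unit quaternion [x, y, z, w].
In Python, from plant import ctrl gives the robot as it stands. The module is installed in compiled form; this text tells all that it offers.
- The arm moves only by the tool send_rows, never from a script. Its argument "rows" is text: rows parted by semicolons, each of 7 numbers parted by spaces: the turn, a rotation vector about the tool's x, y, z in shares of 180 degrees (1.0 is 180 degrees), then the shift along the tool's x, y, z in normalised numbers (1 is 0.5 m), then the opening, from -1 (shut) to 1 (fully open). A call has 1 to 8 rows; each row is the pose to reach, as a shift and turn from the pose commanded when the call began, along the tool's axes at that moment; what a row does not reach only later rows make up. A row lasts 1/8 s, in which the tool goes at most 62.5 mm and 10.7 degrees, less where a joint would pass 70% of its speed; a pose out of reach is approached as far as the arm can. A shift or turn number past 1, either way, is cut back to 1. A call with a gripper value outside its range is refused whole. The fingers move at their own pace and stop on an object; "grip_force" is the grip in N (left out, the last holds). Time passes only in rows, so rows that repeat a pose let the fingers close. It gives the time, the measured TCP pose, the force, the opening and the grip force at its end, in the units of the state.
- ctrl.get_state(): the state, without advancing time (a new reading comes with each control period).
- ctrl.read_camera(name): name is "scene" or "side" or "wrist"; returns a dict with "color" (480x640x3 uint8, red, green, blue), "fx", "fy", "cx", "cy" (pixels), "extrinsics" (4x4, takes a point from world to camera coordinates). Camera axes: x right, y down, z forward; pixel columns grow to the right and rows downward; lengths in m; the calibration is good to about 2 mm. A picture is of the moment at which its call begins. There is no depth.
- ctrl.sign_off(): hands the job in; it is judged then, once.
Trained networks look in a picture, given as the dict that the camera call returned (one of the last four; its "shot" number tells which), for a name from the list of things; names that differ only in an ending like _2 or _b are one class to them, and where a whole thing is asked for, a point or a joint stands for the part that bears it (a point fixed in the world has none). Each returns a list of dicts, best first, with "p" (0 to 1); they miss things now and then, are a little off and sometimes report something else, mostly with a low value. They report only what shows in the picture. A call takes as long as a camera call.
- ctrl.look_for(picture, target): "position" ([x, y, z] in m, in the coordinates of the camera as it stood for that picture, good to about 4 mm: the middle of the surface that is visible of it).
The state is a dict: "time": time; "qpos": joint angles; "dq": joint speeds; "joint_efforts": joint torques, N m; "eef_pos": TCP position; "tcp_rot": TCP orientation; "contact_force": force on the tool from outside, world axes, zero at the start; "wrist_torque": the same for the moment, N m; "opening": opening from 0.0 (shut) to 1.0 (fully open); "finger_force": force on a finger pad.
Only numpy, scipy, OpenCV 4.12 (cv2) and the standard library are available. Lean on these libraries where they do the work, as an engineer would, in place of code of your own. Each camera call takes 0.05 s, during which the arm holds its last target. There are 200 camera calls.

## Working session

There is one attempt and no reset: what is moved stays moved. The work goes in short steps, Python scripts to look and compute and a tool call to move; the robot and the scene stay as the last step left them, time stands still between calls to the robot, and variables do not carry over. Pictures are saved under pics/ and viewed, at most 10 in all, crops included, and the job is handed in when it is done.

Besides the shell and the picture viewer there is one more tool, called after "Emit:" in YAML: its name, and indented under it one key for each argument. send_rows: Moves the arm, as the interface text tells. Its arguments: {"type":"object","properties":{"rows":{"type":"string"},"grip_force":{"type":"number"}},"required":["rows"]}

```bash
mkdir -p pics; cat > h.py <<'E'
import numpy as np, cv2
from plant import ctrl
from scipy.spatial.transform import Rotation as R
def shot(n,f=None):
    p=ctrl.read_camera(n)
    if f: cv2.imwrite('pics/'+f,p['color'][:,:,::-1])
    return p
def w(p,c):
    E=np.array(p['extrinsics']); return E[:3,:3].T@(np.array(c)-E[:3,3])
def proj(p,x):
    E=np.array(p['extrinsics']); c=E[:3,:3]@np.array(x)+E[:3,3]
    return np.array([p['fx']*c[0]/c[2]+p['cx'],p['fy']*c[1]/c[2]+p['cy']])
def ray(p,uv,z):
    E=np.array(p['extrinsics']); o=-E[:3,:3].T@E[:3,3]
    d=E[:3,:3].T@np.array([(uv[0]-p['cx'])/p['fx'],(uv[1]-p['cy'])/p['fy'],1]); return o+d*(z-o[2])/d[2]
E
python3 - <<'E'
from h import *
s=ctrl.get_state(); print(s); print(ctrl.nose_length)
for n in ["scene","side"]:
    p=shot(n,n+'0.png'); E=np.array(p['extrinsics']); print(n,-E[:3,:3].T@E[:3,3],p['fx'])
    for t in ["marker","fineliner","holder","control","paddle","glue_stick","mug","stapler","tape","plant"]:
        print(t,[(round(d['p'],2),w(p,d['position']).round(3).tolist(),proj(p,w(p,d['position'])).round().tolist()) for d in ctrl.look_for(p,t)[:3]])
E
```

```text
{'time': 0.0, 'qpos': array([ 1.06901310e+00,  2.87194709e-01,  1.57818340e+00, -6.68918428e-06,
        1.27858707e+00, -1.49994230e-01]), 'dq': array([ 0.00015768, -0.00025804, -0.00085376,  0.00202901,  0.00014665,
        0.00095875]), 'joint_efforts': array([-9.22017534e-04, -4.05959594e+01, -2.92638320e+01, -1.52463504e-04,
        5.67119743e-03, -1.97852563e-05]), 'eef_pos': array([0.23226546, 0.63313573, 0.25192428]), 'tcp_rot': array([ 1.74987831e-01,  9.84569882e-01, -1.12484922e-03, -3.76749394e-04]), 'contact_force': array([ 0.23347233,  0.94355582, -0.39406599]), 'wrist_torque': array([ 0.03546092, -0.03557024,  0.01955969]), 'finger_force': 0.0, 'opening': 1.000400911788579}
0.022
scene [1.03518158 0.27840975 0.85649916] 507.27963284118476
marker [(0.8, [0.692, -0.028, 0.09], [265.0, 274.0])]
fineliner [(0.89, [0.45, -0.033, 0.081], [328.0, 183.0])]
holder []
control [(0.92, [0.54, 0.297, 0.066], [470.0, 290.0])]
paddle [(0.77, [0.516, 0.302, 0.075], [479.0, 279.0])]
glue_stick [(0.81, [0.565, 0.023, 0.07], [326.0, 238.0]), (0.69, [0.693, -0.028, 0.089], [265.0, 274.0]
[... 415 characters left out ...]
07, 0.056], [408.0, 338.0])]
holder [(0.82, [0.546, -0.308, 0.057], [408.0, 338.0]), (0.28, [0.79, -0.046, 0.08], [422.0, 211.0]), (0.23, [0.544, 0.008, 0.062], [308.0, 240.0])]
control [(0.86, [0.51, 0.275, 0.05], [238.0, 194.0]), (0.59, [0.545, -0.307, 0.063], [408.0, 336.0])]
paddle [(0.91, [0.51, 0.291, 0.073], [234.0, 183.0])]
glue_stick [(0.79, [0.548, 0.01, 0.059], [309.0, 241.0]), (0.72, [0.75, 0.227, 0.057], [336.0, 175.0]), (0.57, [0.543, -0.308, 0.058], [407.0, 339.0])]
mug [(0.83, [0.749, 0.226, 0.06], [336.0, 174.0])]
stapler [(0.28, [0.566, 0.116, 0.011], [292.0, 233.0])]
tape [(0.72, [0.75, -0.288, 0.027], [490.0, 302.0])]
plant [(0.94, [0.788, -0.045, 0.079], [421.0, 212.0])]
```

View pics/scene0.png

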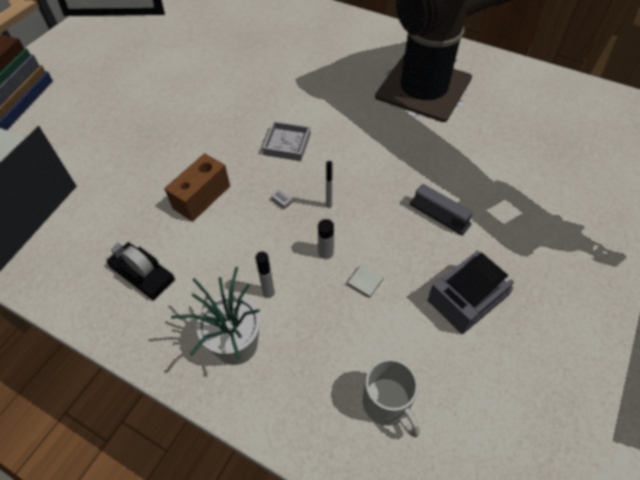

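View pics/side0.png

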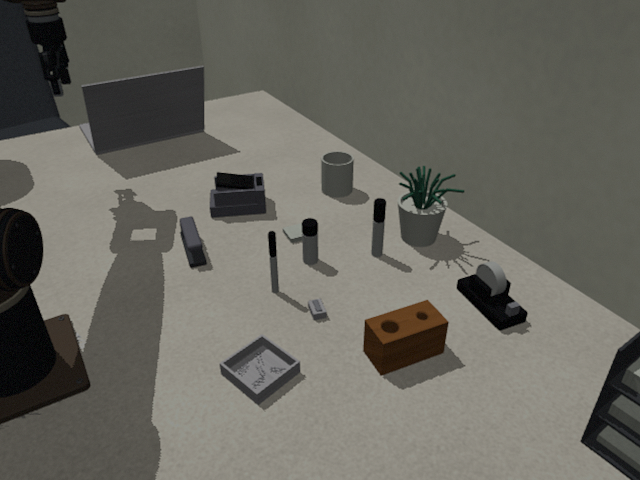

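Scene: the marker is at (265,274), the fineliner at (329,184), the glue stick at (326,238), the block with its wide well at (206,168) and narrow well at (184,186), and the control box at (470,290). Side: the wells are at (390,327) and (421,316), the marker at (378,228), and the fineliner at (273,262). The next step is an enlarged montage for exact measuring.

```bash
python3 - <<'E'
from h import *
a=cv2.imread('pics/scene0.png');b=cv2.imread('pics/side0.png')
def c(im,u,v,w,h):return cv2.resize(im[v:v+h,u:u+w],None,fx=4,fy=4,interpolation=cv2.INTER_CUBIC)
def bright(x): return cv2.convertScaleAbs(x,alpha=1.6)
top=np.hstack([c(a,160,150,75,75),c(a,315,155,50,75),c(a,245,245,50,75)])
bot=np.hstack([c(b,360,300,95,75),c(b,255,225,40,75),c(b,358,190,40,75)])
W=max(top.shape[1],bot.shape[1])
pad=lambda x:np.pad(x,((0,0),(0,W-x.shape[1]),(0,0)))
cv2.imwrite('pics/m.png',bright(np.vstack([pad(top),pad(bot)])))
E
```

```text
(no output)
```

View pics/m.png

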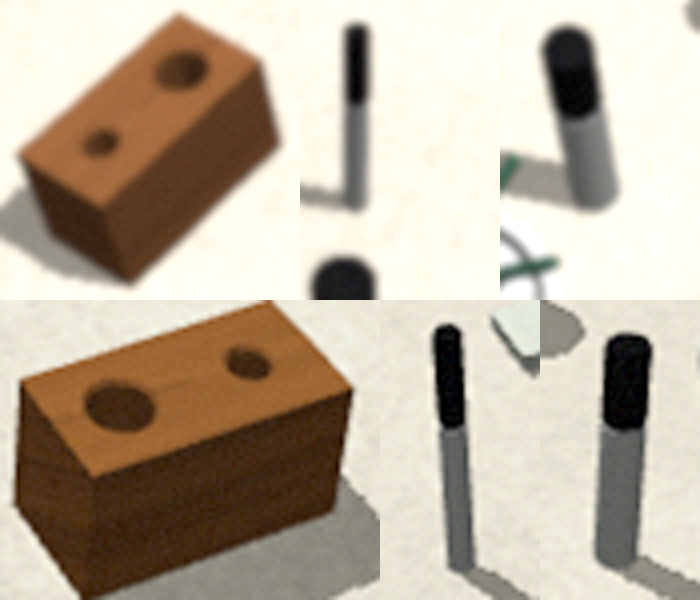

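The crops show the well mouths, block top corners, and pen tops and bottoms clearly. I read them off and fit positions from both cameras.

```bash
python3 - <<'E'
from h import *
from scipy.optimize import least_squares as LS
A=shot('scene');B=shot('side')
S=lambda x,y:(160+x/4,150+y/4); D=lambda x,y:(360+x/4,300+(y-300)/4)
def show(n,a,b,z):
    pa,pb=ray(A,a,z)[:2],ray(B,b,z)[:2]; print(n,pa.round(4),pb.round(4))
show('wide',S(181,70),D(120,406),.07);show('narrow',S(100,143),D(248,362),.07)
show('f top',(329.25,162.5),(271.75,233.2),.135);show('f bot',(328.75,206.2),(275,291.5),0)
show('m top',(261.75,256),(380.25,201.2),.13);show('m bot',(268.75,294.5),(377,254.5),0)
ca=[ray(A,S(*q),.07)[:2] for q in [(181,12),(262,62),(104,208),(20,155)]]
cb=[ray(B,D(*q),.07)[:2] for q in [(20,380),(95,477),(352,388),(270,300)]]
for c in(ca,cb): print('corners',np.round(c,4).tolist(),np.mean(c,0).round(4))
E
```

```text
wide [ 0.5265 -0.2828] [ 0.5286 -0.2819]
narrow [ 0.5865 -0.2897] [ 0.5886 -0.2882]
f top [ 0.4456 -0.0331] [ 0.4483 -0.0334]
f bot [ 0.4468 -0.0331] [ 0.4482 -0.0317]
m top [ 0.6839 -0.0355] [ 0.6871 -0.0349]
m bot [ 0.6878 -0.0334] [ 0.6879 -0.0344]
corners [[0.4928, -0.3074], [0.5019, -0.2485], [0.6194, -0.2621], [0.6121, -0.3208]] [ 0.5566 -0.2847]
corners [[0.5034, -0.249], [0.4967, -0.3082], [0.6141, -0.3217], [0.6216, -0.2631]] [ 0.559  -0.2855]
```

```bash
cat >> h.py <<'E'
def go(x,y,z,yaw_deg,show=True):
    "turn (deg) and shift (mm) from the measured pose to TCP target, tool down, tool y at yaw"
    s=ctrl.get_state(); r=R.from_quat(s['tcp_rot']); a=np.radians(yaw_deg)
    Y=np.array([np.cos(a),np.sin(a),0]); Z=np.array([0,0,-1.]); X=np.cross(Y,Z)
    t=R.from_matrix(np.c_[X,Y,Z])
    print('t',round(s['time'],2),'turn',np.degrees((r.inv()*t).as_rotvec()).round(2),'shift',((r.inv().apply(np.array([x,y,z])-s['eef_pos']))*1000).round(1),'F',s['contact_force'].round(1),'op',round(s['opening'],3),'ff',s['finger_force'],'q6',s['qpos'][5].round(2))
E
python3 -c "
from h import *
go(.686,-.0345,.25,90)"
```

```text
t 1.2 turn [ -0.     0.   -20.16] shift [-655.9 -471.     3.4] F [-0.6  0.9  0.3] op 1.002 ff 0.0 q6 -0.15
```

The manual's scale: shifts go in shares of 0.5 m and turns go in shares of 180 degrees. Converting my numbers, -390 mm is -0.78, -100 mm is -0.2, -20.16 degrees is -0.112.

Emit:
send_rows:
  rows: "0 0 -0.0556 -0.08 -0.058 0 0.2;0 0 -0.1111 -0.18 -0.13 0 0.2;0 0 -0.1111 -0.28 -0.2 0 0.2;0 0 -0.1111 -0.38 -0.272 0 0.2;0 0 -0.1111 -0.48 -0.344 0 0.2;0 0 -0.1111 -0.58 -0.416 0 0.2;0 0 -0.1111 -0.68 -0.488 0 0.2;0 0 -0.112 -0.78 -0.56 0 0.2"

```text
time: 2.2
eef_pos: [0.5031, 0.2347, 0.2537]
tcp_rot: [-0.0, 1.0, 0.0, 0.001]
contact_force: [0.9, 0.5, 0.0]
opening: 0.602
finger_force: 0.0
```

```bash
python3 -c "
from h import *
go(.686,-.0345,.25,90)"
```

```text
t 2.2 turn [0.02 0.06 0.01] shift [-182.8 -269.2    3.8] F [0.9 0.5 0. ] op 0.602 ff 0.0 q6 -1.32
```

Converted, -269 mm is -0.538, -182 mm is -0.364.

Emit:
send_rows:
  rows: "0 0 0 -0.07 -0.102 0 0.2;0 0 0 -0.14 -0.204 0 0.2;0 0 0 -0.21 -0.308 0 0.2;0 0 0 -0.28 -0.412 0 0.2;0 0 0 -0.34 -0.5 0 0.2;0 0 0 -0.364 -0.538 0 0.2;0 0 0 -0.364 -0.538 0 0.2"

```text
time: 3.08
eef_pos: [0.6844, -0.0335, 0.2529]
tcp_rot: [0.001, 1.0, 0.0, -0.0]
contact_force: [0.1, 1.0, 0.4]
opening: 0.599
finger_force: 0.0
```

```bash
python3 -c "
from h import *
go(.686,-.0345,.102,90)
p=shot('wrist','w1.png'); E=np.array(p['extrinsics']); print(-E[:3,:3].T@E[:3,3],p['fx'])
for z,n in [(.13,'mtop'),(0,'mbot')]: print(n,proj(p,(.6865,-.0345,z)))
"
```

```text
t 3.08 turn [ 0.03 -0.05 -0.1 ] shift [ -1.8  -1.1 150.9] F [0.1 1.  0.4] op 0.599 ff 0.0 q6 -1.77
[ 0.60975721 -0.03328954  0.37227084] 333.618006090295
mtop [320.51880562 240.34582763]
mbot [320.98176059 205.73717102]
```

View pics/w1.png

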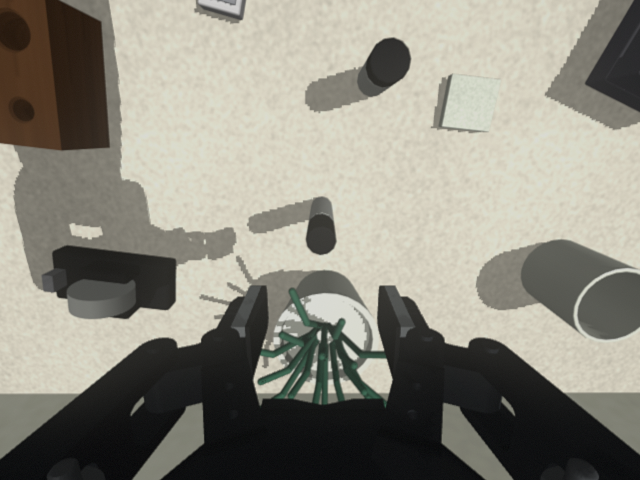

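The wrist picture shows the marker's cap at (321,240) and its base at (320,200), where the fit projects them. The plant lies beyond it and the fingers straddle the marker. I descend now.

Converted, 148 mm is 0.296, -1.8 mm is -0.0036.

Emit:
send_rows:
  rows: "0 0 0 -0.0036 -0.0022 0.06 0.2;0 0 0 -0.0036 -0.0022 0.13 0.2;0 0 0 -0.0036 -0.0022 0.2 0.2;0 0 0 -0.0036 -0.0022 0.26 0.2;0 0 0 -0.0036 -0.0022 0.296 0.2;0 0 0 -0.0036 -0.0022 0.296 0.2"

```text
time: 3.88
eef_pos: [0.6847, -0.0322, 0.104]
tcp_rot: [-0.001, 1.0, 0.0, -0.002]
contact_force: [0.1, 0.7, 0.4]
opening: 0.598
finger_force: 0.0
```

Emit:
send_rows:
  rows: "0 0 0 0 0 0 -0.4;0 0 0 0 0 0 -0.7;0 0 0 0 0 0 -1;0 0 0 0 0 0 -1;0 0 0 0 0 0 -1;0 0 0 0 0 0 -1"
  grip_force: 25

```text
time: 4.62
eef_pos: [0.6872, -0.0337, 0.1075]
tcp_rot: [0.0, 1.0, -0.0, 0.002]
contact_force: [-0.6, 1.4, 4.7]
opening: 0.273
finger_force: 26.2
```

```bash
python3 -c "
from h import *
go(.5278,-.282,.215,90)
p=shot('wrist','w2.png')
"
```

```text
t 4.62 turn [-0.    0.19 -0.01] shift [ 159.  -248.3 -108.1] F [-0.6  1.4  4.7] op 0.273 ff 26.173949539661407 q6 -1.77
```

View pics/w2.png

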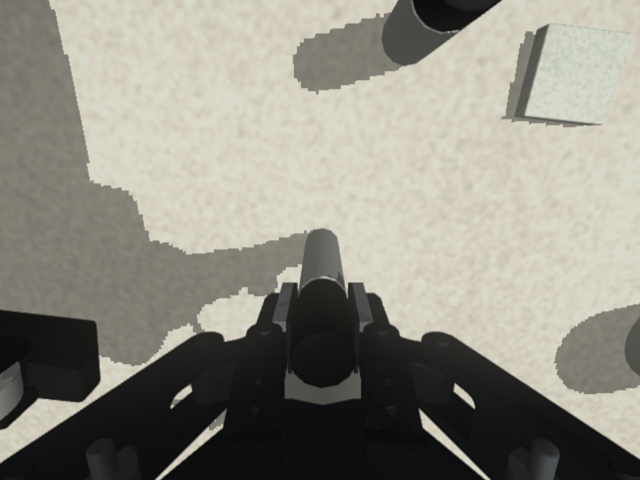

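The pen is held between the pads, with its cap at (322,340). I lift it and carry it over the wide well.

Converted, -210 mm is -0.42, -168 mm is -0.336.

Emit:
send_rows:
  rows: "0 0 0 0 0 -0.06 -1;0 0 0 0 0 -0.14 -1;0 0 0 0 0 -0.21 -1;0 0 0 0.05 -0.078 -0.216 -1;0 0 0 0.106 -0.164 -0.216 -1;0 0 0 0.162 -0.25 -0.216 -1;0 0 0 0.216 -0.336 -0.216 -1;0 0 0 0.27 -0.42 -0.216 -1"

```text
time: 5.68
eef_pos: [0.5496, -0.2451, 0.2129]
tcp_rot: [0.0, 1.0, -0.0, -0.0]
contact_force: [0.1, 0.3, -0.2]
opening: 0.274
finger_force: 25.7
```

Converted, -38 mm is -0.076, -25 mm is -0.05.

Emit:
send_rows:
  rows: "0 0 0 0.03 -0.05 0 -1;0 0 0 0.048 -0.076 0 -1;0 0 0 0.048 -0.076 0 -1;0 0 0 0.048 -0.076 0 -1"

```text
time: 6.18
eef_pos: [0.5274, -0.2808, 0.2132]
tcp_rot: [-0.0, 1.0, 0.0, 0.0]
contact_force: [-0.0, 0.6, 0.1]
opening: 0.276
finger_force: 25.7
```

```bash
python3 - <<'E'
from h import *
go(.5278,-.282,.215,90)
a=shot('scene');b=shot('side');
def c(p,xy,h,k=5):
    u,v=proj(p,xy).astype(int); im=p['color'][max(v-h,0):v+h,u-40:u+40,::-1]; print((u-40,max(v-h,0)));return cv2.resize(im,None,fx=k,fy=k,interpolation=cv2.INTER_CUBIC)
x=c(a,(.528,-.282,.08),55);y=c(b,(.528,-.282,.08),55)
cv2.imwrite('pics/c1.png',cv2.convertScaleAbs(np.hstack([x,y]),alpha=1.6))
E
```

```text
t 6.17 turn [0.03 0.   0.06] shift [-0.4 -1.2 -1.8] F [-0.   0.6  0.1] op 0.276 ff 25.713990032672882 q6 -2.23
(np.int64(164), np.int64(109))
(np.int64(350), np.int64(266))
```

View pics/c1.png

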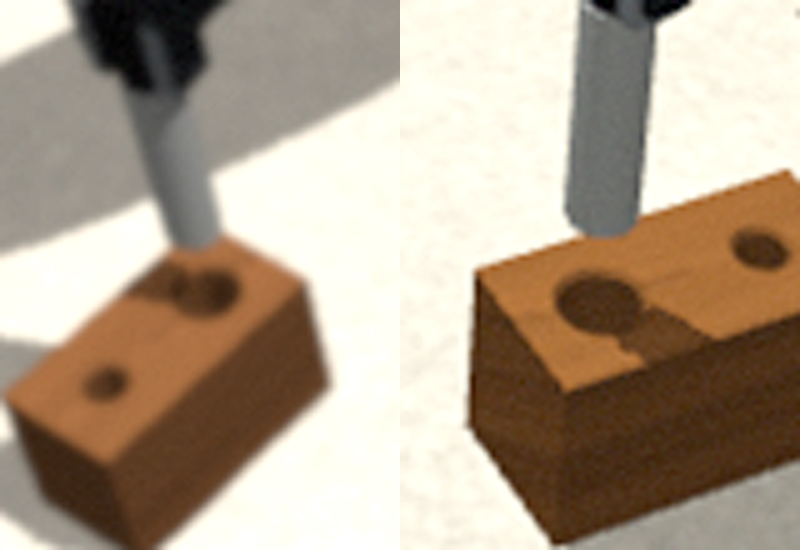

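```bash
python3 - <<'E'
from h import *
A=shot('scene');B=shot('side')
S=lambda x,y:(164+x/5-.4,109+y/5-.4); D=lambda x,y:(350+(x-400)/5-.4,266+y/5-.4)
for n,f,P,h,b in [('scene',S,A,(207,291),(192,227)),('side',D,B,(599,304),(601,212))]:
    H=ray(P,f(*h),.07); 
    for z in(.1,.105,.11): q=ray(P,f(*b),z); print(n,H[:2].round(4),z,q[:2].round(4),((H-q)*1000)[:2].round(1))
E
```

```text
scene [ 0.5252 -0.2844] 0.1 [ 0.5189 -0.2893] [6.3 4.9]
scene [ 0.5252 -0.2844] 0.105 [ 0.5223 -0.2855] [2.9 1.2]
scene [ 0.5252 -0.2844] 0.11 [ 0.5257 -0.2818] [-0.5 -2.6]
side [ 0.5279 -0.2813] 0.1 [ 0.5325 -0.273 ] [-4.6 -8.3]
side [ 0.5279 -0.2813] 0.105 [ 0.5288 -0.2774] [-0.9 -3.9]
side [ 0.5279 -0.2813] 0.11 [ 0.525  -0.2818] [2.9 0.5]
```

Both cameras agree at a pen-bottom height of 107 mm, with about (+1, -1.2) mm still to correct. I lower in two stages, watching the force.

Converted, 52 mm is 0.104, -1.2 mm is -0.0024.

Emit:
send_rows:
  rows: "0 0 0 -0.0016 -0.0024 0 -1;0 0 0 -0.0016 -0.0024 0.03 -1;0 0 0 -0.0016 -0.0024 0.056 -1;0 0 0 -0.0016 -0.0024 0.072 -1;0 0 0 -0.0016 -0.0024 0.084 -1;0 0 0 -0.0016 -0.0024 0.096 -1;0 0 0 -0.0016 -0.0024 0.104 -1;0 0 0 -0.0016 -0.0024 0.104 -1"

```text
time: 7.38
eef_pos: [0.5276, -0.2827, 0.1609]
tcp_rot: [-0.0, 1.0, 0.0, -0.0]
contact_force: [0.1, -0.2, 0.3]
opening: 0.273
finger_force: 25.7
```

Converted, 43 mm is 0.086, 39 mm is 0.078.

Emit:
send_rows:
  rows: "0 0 0 0 0 0.02 -1;0 0 0 0 0 0.04 -1;0 0 0 0 0 0.056 -1;0 0 0 0 0 0.068 -1;0 0 0 0 0 0.078 -1;0 0 0 0 0 0.086 -1;0 0 0 0 0 0.086 -1"

```text
time: 8.25
eef_pos: [0.5283, -0.2832, 0.1195]
tcp_rot: [-0.0, 1.0, -0.0, 0.0]
contact_force: [-0.6, 1.2, 4.4]
opening: 0.274
finger_force: 25.9
```

Converted, 1.4 mm is 0.0028, 0.7 mm is 0.0014.

Emit:
send_rows:
  rows: "0 0 0 0 0 0.0014 -1;0 0 0 0 0 0.0028 -1;0 0 0 0 0 0.0028 -1"

```text
time: 8.62
eef_pos: [0.5286, -0.2833, 0.1194]
tcp_rot: [-0.0, 1.0, -0.0, 0.001]
contact_force: [-2.1, 2.7, 9.2]
opening: 0.276
finger_force: 26.5
```

Converted, -130 mm is -0.26, -80 mm is -0.16.

Emit:
send_rows:
  rows: "0 0 0 0 0 0 -0.2;0 0 0 0 0 0 0.1;0 0 0 0 0 0 0.2;0 0 0 0 0 0 0.2;0 0 0 0 0 -0.06 0.2;0 0 0 0 0 -0.16 0.2;0 0 0 0 0 -0.26 0.2;0 0 0 0 0 -0.26 0.2"

```text
time: 9.62
eef_pos: [0.53, -0.2845, 0.2532]
tcp_rot: [-0.0, 1.0, -0.003, 0.004]
contact_force: [-0.9, 0.5, 0.6]
opening: 0.6
finger_force: 0.0
```

```bash
python3 - <<'E'
from h import *
go(.4475,-.033,.25,90)
a=shot('side')
print([(d['p'],w(a,d['position']).round(3)) for d in ctrl.look_for(a,'marker')])
E
```

```text
t 9.62 turn [-0.4   0.51  0.01] shift [ 82.5 251.6   0.7] F [-0.9  0.5  0.6] op 0.6 ff 0.0 q6 -2.23
[(0.57, array([ 0.517, -0.291,  0.114]))]
```

Converted, 251.6 mm is 0.5032, 82.5 mm is 0.165.

Emit:
send_rows:
  rows: "0 0 0 0.03 0.09 0 0;0 0 0 0.06 0.184 0 0;0 0 0 0.09 0.276 0 0;0 0 0 0.12 0.368 0 0;0 0 0 0.15 0.456 0 0;0 0 0 0.165 0.5032 0 0;0 0 0 0.165 0.5032 0 0;0 0 0 0.165 0.5032 0 0"

```text
time: 10.72
eef_pos: [0.445, -0.0316, 0.2458]
tcp_rot: [-0.0, 1.0, 0.0, -0.001]
contact_force: [0.0, -1.0, -0.9]
opening: 0.503
finger_force: 0.0
```

```bash
python3 - <<'E'
from h import *
go(.4475,-.033,.105,90)
p=shot('wrist')
print([(d['p'],w(p,d['position']).round(4)) for d in ctrl.look_for(p,'fineliner')])
g=cv2.cvtColor(p['color'],cv2.COLOR_RGB2GRAY); print(proj(p,(.4475,-.033,.135)),proj(p,(.4475,-.033,0)))
cv2.imwrite('pics/w3.png',p['color'][:,:,::-1])
p=shot('scene');cv2.imwrite('pics/s3.png',p['color'][:,:,::-1])
E
```

```text
t 10.72 turn [ 0.01 -0.11  0.  ] shift [ -2.7  -1.4 140.7] F [ 0.  -1.  -0.9] op 0.503 ff 0.0 q6 -1.87
[(0.95, array([ 0.4431, -0.0331,  0.1143]))]
[320.0229226  245.97344255] [320.72432089 207.56917   ]
```

View pics/w3.png

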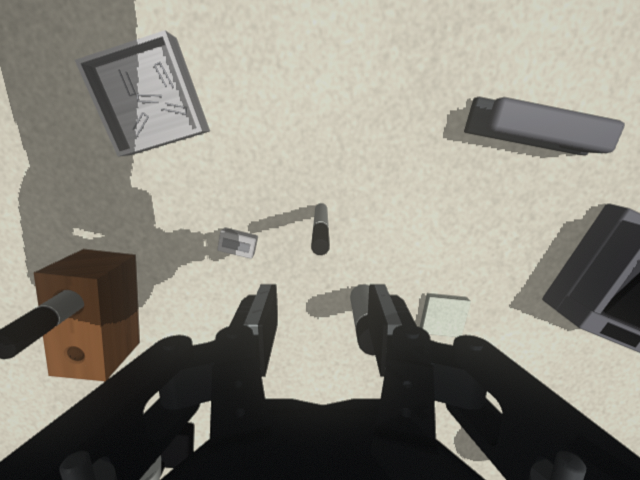

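The fineliner is at (320,244), as projected, and the marker stands in the block at left. I descend and grip.

Converted, 138 mm is 0.276, 120 mm is 0.24.

Emit:
send_rows:
  rows: "0 0 0 -0.0054 -0.0028 0.04 0;0 0 0 -0.0054 -0.0028 0.11 0;0 0 0 -0.0054 -0.0028 0.18 0;0 0 0 -0.0054 -0.0028 0.24 0;0 0 0 -0.0054 -0.0028 0.276 0;0 0 0 -0.0054 -0.0028 0.276 0;0 0 0 -0.0054 -0.0028 0.276 0"

```text
time: 11.75
eef_pos: [0.4487, -0.0333, 0.1097]
tcp_rot: [0.0, 1.0, -0.0, 0.001]
contact_force: [0.9, -1.0, 0.6]
opening: 0.503
finger_force: 0.0
```

Emit:
send_rows:
  rows: "0 0 0 0 0 0 -0.4;0 0 0 0 0 0 -0.7;0 0 0 0 0 0 -1;0 0 0 0 0 0 -1;0 0 0 0 0 0 -1;0 0 0 0 0 0 -1"
  grip_force: 25

```text
time: 12.5
eef_pos: [0.4489, -0.033, 0.11]
tcp_rot: [-0.0, 1.0, -0.0, 0.001]
contact_force: [-0.8, -0.9, 5.0]
opening: 0.153
finger_force: 24.5
```

```bash
python3 - <<'E'
from h import *
go(.5875,-.289,.215,90)
E
```

```text
t 12.5 turn [-0.05  0.11  0.01] shift [-138.8 -256.1 -104.5] F [-0.8 -0.9  5. ] op 0.153 ff 24.5087268948555 q6 -1.87
```

Converted, -220 mm is -0.44, -175 mm is -0.35.

Emit:
send_rows:
  rows: "0 0 0 0 0 -0.06 -1;0 0 0 0 0 -0.14 -1;0 0 0 0 0 -0.21 -1;0 0 0 -0.044 -0.08 -0.212 -1;0 0 0 -0.094 -0.17 -0.212 -1;0 0 0 -0.144 -0.26 -0.212 -1;0 0 0 -0.192 -0.35 -0.212 -1;0 0 0 -0.24 -0.44 -0.212 -1"

```text
time: 13.5
eef_pos: [0.5683, -0.2538, 0.2138]
tcp_rot: [0.0, 1.0, 0.001, -0.001]
contact_force: [1.2, -0.4, -0.4]
opening: 0.159
finger_force: 24.5
```

Converted, -36 mm is -0.072, -25 mm is -0.05.

Emit:
send_rows:
  rows: "0 0 0 -0.028 -0.05 0 -1;0 0 0 -0.039 -0.072 0 -1;0 0 0 -0.039 -0.072 0 -1;0 0 0 -0.039 -0.072 0 -1"

```text
time: 14.0
eef_pos: [0.5871, -0.2874, 0.2146]
tcp_rot: [-0.0, 1.0, 0.0, -0.0]
contact_force: [-0.1, 0.7, -0.2]
opening: 0.157
finger_force: 24.5
```

```bash
python3 - <<'E'
from h import *
go(.5885,-.289,.215,90)
a=shot('scene');b=shot('side');
def c(p,xy,h,k=5):
    u,v=proj(p,xy).astype(int); im=p['color'][max(v-h,0):v+h,u-40:u+40,::-1]; print((u-40,max(v-h,0)));return cv2.resize(im,None,fx=k,fy=k,interpolation=cv2.INTER_CUBIC)
x=c(a,(.5875,-.289,.08),55);y=c(b,(.5875,-.289,.08),55)
cv2.imwrite('pics/c2.png',cv2.convertScaleAbs(np.hstack([x,y]),alpha=1.6))
E
```

```text
t 14.0 turn [ 0.05 -0.05  0.05] shift [-1.4 -1.6 -0.4] F [-0.1  0.7 -0.2] op 0.157 ff 24.51402336359024 q6 -2.18
(np.int64(143), np.int64(127))
(np.int64(382), np.int64(256))
```

View pics/c2.png

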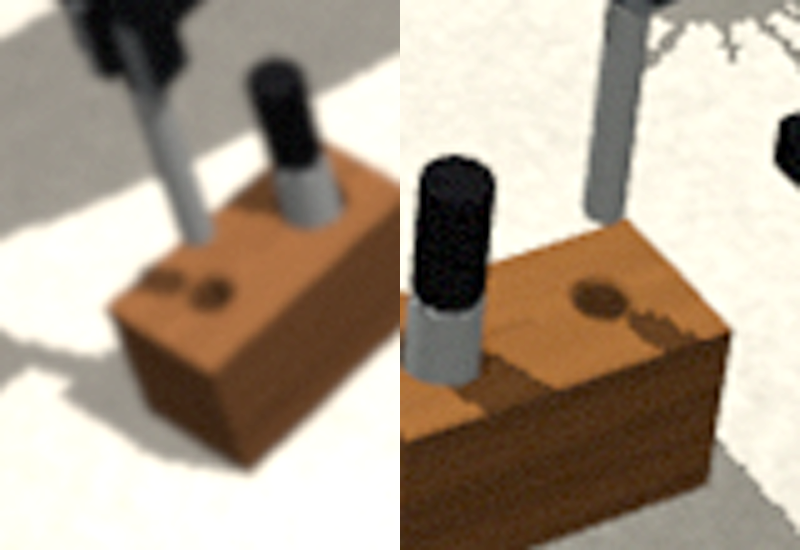

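The marker is seated in the wide well. The fineliner's bottom is at about (197,234) in the scene crop and (604,210) in the side crop; the narrow well is at (211,293) and (600,299).

```bash
python3 - <<'E'
from h import *
A=shot('scene');B=shot('side')
S=lambda x,y:(143+x/5-.4,127+y/5-.4); D=lambda x,y:(382+(x-400)/5-.4,256+y/5-.4)
for n,f,P,h,b in [('scene',S,A,(211,293),(197,234)),('side',D,B,(600,299),(604,210))]:
    H=ray(P,f(*h),.07); 
    for z in(.102,.105,.1075,.11): q=ray(P,f(*b),z); print(n,H[:2].round(4),z,q[:2].round(4),((H-q)*1000)[:2].round(1))
E
```

```text
scene [ 0.5855 -0.291 ] 0.102 [ 0.5819 -0.2916] [3.7 0.6]
scene [ 0.5855 -0.291 ] 0.105 [ 0.5837 -0.2893] [ 1.9 -1.7]
scene [ 0.5855 -0.291 ] 0.1075 [ 0.5852 -0.2874] [ 0.4 -3.6]
scene [ 0.5855 -0.291 ] 0.11 [ 0.5867 -0.2855] [-1.1 -5.5]
side [ 0.5882 -0.2877] 0.102 [ 0.5909 -0.2817] [-2.7 -6. ]
side [ 0.5882 -0.2877] 0.105 [ 0.5883 -0.2843] [-0.1 -3.4]
side [ 0.5882 -0.2877] 0.1075 [ 0.5861 -0.2865] [ 2.1 -1.2]
side [ 0.5882 -0.2877] 0.11 [ 0.584  -0.2887] [4.2 1. ]
```

Converted, 49 mm is 0.098, -1.2 mm is -0.0024.

Emit:
send_rows:
  rows: "0 0 0 -0.0024 -0.004 0 -1;0 0 0 -0.0024 -0.004 0.03 -1;0 0 0 -0.0024 -0.004 0.054 -1;0 0 0 -0.0024 -0.004 0.068 -1;0 0 0 -0.0024 -0.004 0.078 -1;0 0 0 -0.0024 -0.004 0.088 -1;0 0 0 -0.0024 -0.004 0.098 -1;0 0 0 -0.0024 -0.004 0.098 -1"

```text
time: 15.2
eef_pos: [0.5885, -0.2906, 0.1655]
tcp_rot: [-0.0, 1.0, 0.0, -0.0]
contact_force: [-0.3, 0.5, -0.6]
opening: 0.156
finger_force: 24.5
```

Converted, 45 mm is 0.09, 41 mm is 0.082.

Emit:
send_rows:
  rows: "0 0 0 0 0 0.02 -1;0 0 0 0 0 0.04 -1;0 0 0 0 0 0.058 -1;0 0 0 0 0 0.072 -1;0 0 0 0 0 0.082 -1;0 0 0 0 0 0.09 -1;0 0 0 0 0 0.09 -1"

```text
time: 16.08
eef_pos: [0.5893, -0.291, 0.122]
tcp_rot: [-0.0, 1.0, -0.0, 0.001]
contact_force: [-0.1, -0.3, 2.8]
opening: 0.156
finger_force: 24.6
```

Converted, 2 mm is 0.004, 1 mm is 0.002.

Emit:
send_rows:
  rows: "0 0 0 0 0 0.002 -1;0 0 0 0 0 0.004 -1;0 0 0 0 0 0.004 -1"

```text
time: 16.45
eef_pos: [0.5897, -0.2912, 0.122]
tcp_rot: [-0.0, 1.0, -0.001, 0.001]
contact_force: [-1.6, 2.1, 8.9]
opening: 0.154
finger_force: 25.5
```

Converted, -130 mm is -0.26, -80 mm is -0.16.

Emit:
send_rows:
  rows: "0 0 0 0 0 0 -0.4;0 0 0 0 0 0 -0.1;0 0 0 0 0 0 0;0 0 0 0 0 0 0;0 0 0 0 0 -0.06 0;0 0 0 0 0 -0.16 0;0 0 0 0 0 -0.26 0;0 0 0 0 0 -0.26 0"

```text
time: 17.45
eef_pos: [0.591, -0.2922, 0.2557]
tcp_rot: [-0.0, 1.0, -0.003, 0.005]
contact_force: [-0.6, -0.4, 0.0]
opening: 0.502
finger_force: 0.0
```

```bash
python3 - <<'E'
from h import *
s=ctrl.get_state();print(s['eef_pos'],s['contact_force'])
a=shot('scene');b=shot('side')
for p in(a,b):
  for t in ['marker','fineliner','paddle_press','paddle','control']: print(t,[(round(d['p'],2),w(p,d['position']).round(3)) for d in ctrl.look_for(p,t)[:2]])
c=lambda im,u,v,w,h,k:cv2.resize(im['color'][v:v+h,u:u+w,::-1],None,fx=k,fy=k,interpolation=cv2.INTER_CUBIC)
top=np.hstack([c(a,420,240,100,100,4),c(b,200,160,75,75,16/3)[:400,:400]])
bot=np.hstack([c(a,160,125,80,40,5),c(b,370,275,80,40,5)])
cv2.imwrite('pics/c3.png',cv2.convertScaleAbs(np.vstack([top,bot]),alpha=1.7))
E
```

```text
[ 0.591019   -0.29219196  0.25570953] [-0.64864984 -0.37221429  0.01920879]
marker [(0.65, array([ 0.533, -0.276,  0.116]))]
fineliner [(0.68, array([ 0.588, -0.287,  0.115]))]
paddle_press [(0.96, array([0.515, 0.298, 0.075]))]
paddle [(0.59, array([0.52 , 0.302, 0.072]))]
control []
marker [(0.61, array([ 0.517, -0.288,  0.112]))]
fineliner [(0.6, array([ 0.584, -0.298,  0.114]))]
paddle_press [(0.57, array([0.513, 0.294, 0.072]))]
paddle [(0.63, array([0.51 , 0.292, 0.074]))]
control [(0.92, array([0.507, 0.272, 0.049]))]
```

View pics/c3.png

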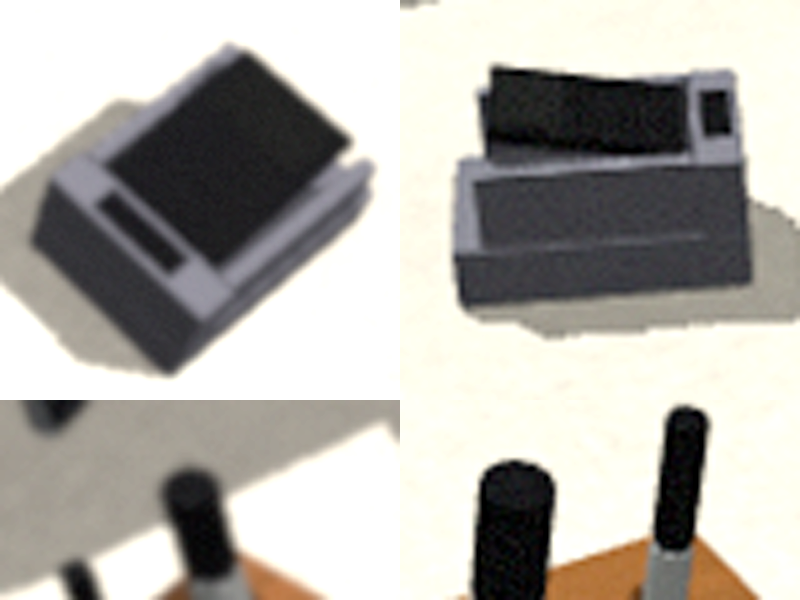

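Both pens are seated. In the scene crop the column top has corners (48,182), (200,322), (235,287), (88,153). The paddle's hinge edge runs (108,165)-(215,265) and its front edge (235,52)-(352,145). I compute the box pose from these.

```bash
python3 - <<'E'
from h import *
A=shot('scene');B=shot('side')
S=lambda x,y:(420+x/4-.4,240+y/4-.4); D=lambda x,y:(200+(x-400)*3/16-.4,160+y*3/16-.4)
f=lambda P,q,z:ray(P,q,z)[:2]
col=[(48,182),(200,322),(235,287),(88,153)]
C=[f(A,S(*q),.065) for q in col]; print('col',np.round(C,4).tolist(),np.mean(C,0))
H=[f(A,S(*q),.065) for q in [(108,165),(215,265)]];F=[f(A,S(*q),.082) for q in [(235,52),(352,145)]]
print('hinge',np.round(H,4),'front',np.round(F,4)); d=np.mean(H,0)-np.mean(F,0); print(np.linalg.norm(d),np.degrees(np.arctan2(d[1],d[0])))
cs=[f(B,D(*q),.065) for q in [(735,68),(748,163),(693,165),(690,70)]]; print('side col',np.round(cs,4).tolist(),np.mean(cs,0))
Fs=[f(B,D(*q),.082) for q in [(490,66),(487,140)]];print('side front',np.round(Fs,4).tolist(),np.mean(Fs,0))
E
```

```text
col [[0.561, 0.2338], [0.5936, 0.3149], [0.5709, 0.3226], [0.5388, 0.244]] [0.56607411 0.27882248]
hinge [[0.5404 0.254 ]
 [0.565  0.3117]] front [[0.469  0.2838]
 [0.4912 0.3441]]
0.07896696712071861 -23.21774085180028
side col [[0.5962, 0.3192], [0.5613, 0.2345], [0.5402, 0.2453], [0.5777, 0.3281]] [0.56885601 0.28179132]
side front [[0.4899, 0.3473], [0.4625, 0.2825]] [0.47617755 0.31491083]
```

Column, hinge and front edge agree on a box yaw of about -22.5° and a press point of about (0.490, 0.312). I close the fingers and travel there.

```bash
python3 -c "
from h import *
go(.490,.312,.15,67.5)"
```

```text
t 18.15 turn [ 0.00e+00 -1.00e-02  2.25e+01] shift [ 98.7 602.7  98.9] F [-0.2  0.5 -1. ] op 0.502 ff 0.0 q6 -2.18
```

Converted, 409 mm is 0.818, 357 mm is 0.714, 22.5 degrees is 0.125.

Emit:
send_rows:
  rows: "0 0 0 0.016 0.09 0 -0.5;0 0 0.0333 0.032 0.194 0 -1;0 0 0.0667 0.048 0.298 0 -1;0 0 0.1 0.066 0.402 0 -1;0 0 0.125 0.082 0.506 0 -1;0 0 0.125 0.1 0.61 0 -1;0 0 0.125 0.116 0.714 0 -1;0 0 0.125 0.134 0.818 0 -1"
  grip_force: 25

```text
time: 19.15
eef_pos: [0.5213, 0.1199, 0.2494]
tcp_rot: [0.195, 0.981, 0.0, 0.001]
contact_force: [0.8, 0.1, 1.5]
opening: 0.001
finger_force: 0.0
```

```bash
python3 -c "
from h import *
go(.490,.312,.15,67.5)"
```

```text
t 19.15 turn [ 0.03  0.06 -0.01] shift [102.6 165.4  99.3] F [0.8 0.1 1.5] op 0.001 ff 0.0 q6 -1.14
```

Converted, 165.4 mm is 0.3308, 102.6 mm is 0.2052.

Emit:
send_rows:
  rows: "0 0 0 0.054 0.086 0 -1;0 0 0 0.108 0.174 0 -1;0 0 0 0.16 0.258 0.04 -1;0 0 0 0.196 0.316 0.12 -1;0 0 0 0.2052 0.3308 0.18 -1;0 0 0 0.2052 0.3308 0.198 -1;0 0 0 0.2052 0.3308 0.198 -1;0 0 0 0.2052 0.3308 0.198 -1"

```text
time: 20.15
eef_pos: [0.4915, 0.3102, 0.1519]
tcp_rot: [0.196, 0.981, 0.001, 0.001]
contact_force: [-0.3, 0.5, -0.7]
opening: -0.004
finger_force: 0.0
```

```bash
python3 - <<'E'
from h import *
go(.490,.312,.087,67.5)
z=[];f=[]
for i in range(6):
    shot('wrist'); s=ctrl.get_state(); z.append(s['eef_pos']); f.append(s['contact_force'])
print(np.mean(z,0),np.std(z,0),np.mean(f,0),np.std(f,0))
E
```

```text
t 20.15 turn [ 0.13  0.13 -0.06] shift [ 2.2  1.  64.9] F [-0.3  0.5 -0.7] op -0.004 ff 0.0 q6 -0.79
[0.49106101 0.31023443 0.15132485] [3.31106260e-04 2.94816859e-05 4.51708431e-04] [-0.07250696  0.1149299   0.09094117] [0.44582444 0.51162595 0.47252794]
```

Converted, 58 mm is 0.116, 54 mm is 0.108.

Emit:
send_rows:
  rows: "0 0 0 0.003 0.003 0.04 -1;0 0 0 0.003 0.003 0.076 -1;0 0 0 0.003 0.003 0.092 -1;0 0 0 0.003 0.003 0.1 -1;0 0 0 0.003 0.003 0.108 -1;0 0 0 0.003 0.003 0.116 -1;0 0 0 0.003 0.003 0.116 -1"

```text
time: 21.32
eef_pos: [0.4894, 0.3126, 0.0922]
tcp_rot: [0.195, 0.981, 0.0, 0.0]
contact_force: [-4.1, 0.2, 4.6]
opening: -0.002
finger_force: 2.2
```

```bash
cat > m.py <<'E'
from h import *
z=[];f=[];r=[]
for i in range(8):
    shot('wrist'); s=ctrl.get_state(); z.append(s['eef_pos']); f.append(s['contact_force']); r.append(R.from_quat(s['tcp_rot']).as_matrix()[:,2])
print(s['time'],np.mean(z,0).round(4),np.std(z,0).round(4),np.mean(f,0).round(2),np.mean(r,0).round(4),s['opening'])
E
python3 m.py
```

```text
21.725 [0.4895 0.3126 0.0923] [0.     0.     0.0001] [-3.07  0.92  4.58] [ 3.e-04  5.e-04 -1.e+00] -0.0029803208954672844
```

Emit:
send_rows:
  rows: "0 0 0 0 0 0.004 -1;0 0 0 0 0 0.008 -1;0 0 0 0 0 0.0104 -1;0 0 0 0 0 0.0104 -1"

```text
time: 22.22
eef_pos: [0.4894, 0.3126, 0.087]
tcp_rot: [0.195, 0.981, 0.0, -0.0]
contact_force: [-3.7, 0.9, 6.5]
opening: 0.003
finger_force: 3.1
```

```bash
python3 m.py; python3 - <<'E'
from h import *
a=shot('scene');b=shot('side')
c=lambda im,u,v,w,h,k:cv2.resize(im['color'][v:v+h,u:u+w,::-1],None,fx=k,fy=k,interpolation=cv2.INTER_CUBIC)
top=np.hstack([c(a,420,240,80,100,5),c(b,200,155,66,66,7.6)[:500,:400]])
cv2.imwrite('pics/c4.png',cv2.convertScaleAbs(top,alpha=2))
E
```

```text
22.625 [0.4894 0.3126 0.0871] [0. 0. 0.] [-3.91  0.98  6.12] [-0.e+00  5.e-04 -1.e+00] -0.001683487584974953
```

View pics/c4.png

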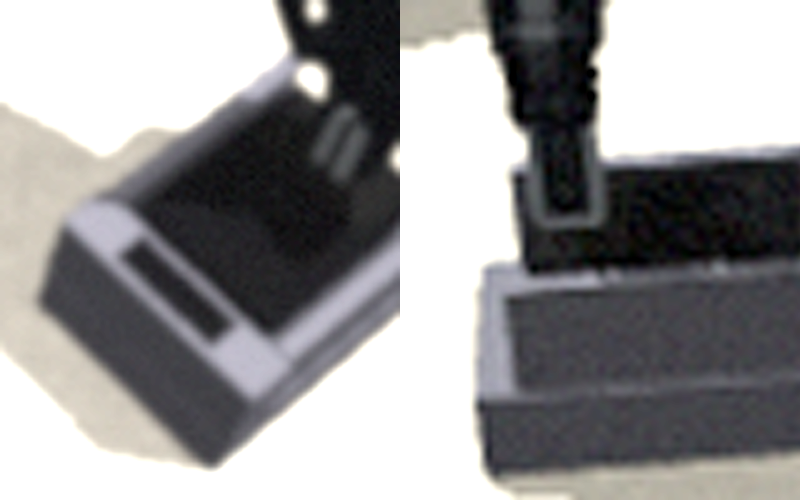

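In both views the paddle's top lies level with the cheeks. The tip is at 65 mm and the force, 6.1 N at the tip's front edge, is what level calls for. I hand in.

```bash
python3 -c "
from plant import ctrl
print(ctrl.sign_off())"
```

```text
the job is handed in; nothing more can be done
None
```

I put both pens upright at the bottom of their wells and handed the job in at about 23 s with the paddle held level, fingertips at 65 mm and pressing about 6 N; no verdict was returned.

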